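# Hang the parts basket at the air blow-off stand and hold the dead-man lever half-way

### The job

Blow off the washed nuts: hang the basket, with both nuts still in it, by its handle on the double hook of the blue stand, so that the handle bar lies across both prongs in the dip behind their red tips, and let go of it. Then press the air valve's sprung lever down until the yellow end of its grip bar is level with the middle of the green band of the scale (half-way, not at the stop) and keep it there: the program finishes while still holding the lever down. Leave the mug, bottle, tin and tape roll where they are.

Things in the scene. Friction and masses are not known exactly. Their poses are not given: they have to be found in the camera images.
- basket: loose open aluminium basket, 80 mm (x) by 120 mm (y) by 50 mm high, 3 mm walls and floor, 0.18 to 0.35 kg, with two loose nuts in it. Origin: centre of the underside, z up. A stiff orange arched handle stands in its y-z plane: uprights at y = -62 and +62 mm, straight round top bar along y
- basket_handle (a point): middle of the handle's straight top bar, 135 mm above the basket's underside; bar 10 mm thick, straight for 106 mm along the basket's y. Pinch it here from above, fingers closing along the basket's x
- nut_a: small grey steel T-nut 17 x 22 x 12 mm, loose in the basket; origin: centre of its underside
- nut_b: the second such T-nut in the basket
- stand: fixed stand, nothing above it. Origin: on the cabinet top under the hook's dip; x points from the hook tips back to the post (away from the robot), y along the row of prongs. Dark base plate x -33 to 122, 140 wide, 12 mm high; blue post x 96 to 120, 50 wide, 220 mm high; crossbar x 92 to 108, 110 wide, z 207 to 237 mm; brass nozzle forward to x = 70, z = 165 mm
- hook_seat (a point): where the middle of the handle bar lies when hung: midway between the prongs, 216 mm up, axes as the stand's; the hung bar is parallel to y. Prongs: 8 mm rods at y = -34 and +34 mm, 60 mm clear between them for the fingers; they run forward from the crossbar, dip at x = 0 and turn up to red ball tips at x = -25 mm, tops 28 mm above this point, which the bar must clear
- valve_box: fixed air valve. Origin: on the cabinet top under the lever's grip bar; x points from there back to the grey box (away from the robot). Box x 60 to 130, 70 wide, 60 mm high. White scale plate facing the robot beside the grip bar's left end: y 38 to 72, x 0 to 6, 124 mm high; green band 75 to 94 mm above the cabinet top, red below, white above
- lever_grip (a point): centre of the lever's black grip bar: round, 16 mm thick, 60 mm long along the valve box's y, yellow left end. 113 mm above the cabinet top at x = 6 mm (valve_box frame) when released, 85 mm and x = 1 mm in mid-band, 56 mm at the stop. Nothing above or below it
- lever (a joint): lever angle, rad: 0 released, grows as the grip is pushed down, 0.6 at the stop; green band 0.2 to 0.4, middle 0.3. Hinge at x = 95 mm, 80 mm above the cabinet top, 95 mm from the grip; a spring always pushes it back up, about 2 N at the grip at first, 7 N in mid-band, 11 N at the stop
- mug: bystander: orange mug 81 mm wide, 101 mm high, at the back in the middle; origin: about the centre of its underside
- oil_bottle: bystander: white bottle with a red spout, 41 mm wide, 104 mm high, at the back in the middle; origin: centre of its underside
- red_tin: bystander: round tin with red lid, 59 mm wide, 22 mm high, in the front left corner; origin: centre of its underside
- tape: bystander: roll of beige tape, 80 mm wide, 19 mm high, in the front right corner; origin: centre of its underside

How it is judged (in metres and radians):
On the way, in this order (a step that is already met when the one before it is completed fails the run):
1. the basket hangs by its handle on both prongs, let go, nuts inside (x of basket_handle in the frame of hook_seat between -0.02 and 0.02 m and y of basket_handle in the frame of hook_seat between -0.02 and 0.02 m and z of basket_handle in the frame of hook_seat between -0.006 and 0.012 m and angle between the y axis of basket and the y axis of stand, either way round below 0.2 rad and angle between basket's own z axis and vertical below 0.2 rad and contact force between basket and stand above 1 N and contact force between basket and the arm below 0.2 N and contact force between basket and the fingers below 0.2 N and linear speed of basket below 0.05 m/s and x of nut_a in the frame of basket between -0.045 and 0.045 m and y of nut_a in the frame of basket between -0.065 and 0.065 m and z of nut_a in the frame of basket between -0.005 and 0.045 m and x of nut_b in the frame of basket between -0.045 and 0.045 m and y of nut_b in the frame of basket between -0.065 and 0.065 m and z of nut_b in the frame of basket between -0.005 and 0.045 m), for 0.3 s.
2. the lever is pressed into its green band (value of joint lever between 0.2 and 0.4 rad and contact force between any of the fingers, the arm and valve_box above 1.5 N), for 0.3 s.
At the end, for the whole second after the job is handed in: Basket hangs released, level and still on both prongs (bar middle within 20 mm of the hook seat in x and y, -6 to +12 mm in z, aligned within 0.2 rad), both nuts inside; the robot still presses the lever (over 1.5 N), lever angle 0.2 to 0.4 rad, through the last second (all of step 1 and all of step 2); the arm keeps its last pose, push and grip.
It fails at once if the orange mug is pushed more than 30 mm or tipped over (distance of mug from where it was at the start of the episode above 0.03 m or angle between mug's own z axis and vertical above 0.6 rad).
It fails at once if the oil bottle is pushed more than 30 mm or tipped over (distance of oil_bottle from where it was at the start of the episode above 0.03 m or angle between oil_bottle's own z axis and vertical above 0.6 rad).
It fails at once if the red tin is pushed more than 30 mm or tipped over (distance of red_tin from where it was at the start of the episode above 0.03 m or angle between red_tin's own z axis and vertical above 0.6 rad).
It fails at once if the tape roll is pushed more than 30 mm or tipped over (distance of tape from where it was at the start of the episode above 0.03 m or angle between tape's own z axis and vertical above 0.6 rad).
It also fails if it takes over 54 s, if anything falls off the work surface, if the arm or the gripper's body presses on something with over 40 N, if the wrist force passes 120 N, or if a joint passes its speed limit or range.

### The arm

A 6-joint arm with a two-finger parallel gripper is mounted at the origin on a cart in front of the work surface, level with it; the furniture and walls round the work are solid. World frame = base frame: x ahead of the robot, y to its left, z up, the work surface at z = 0. Lengths are in mm, angles in rad, forces in N, time in s.
With the tool pointing down it reaches from about 275 to 725 mm from the base axis. Payload 5.6 kg.
Tool frame: the origin (TCP) lies at the very end of the fingers, on their centre line; the grasp point (between the pads) lies 19 mm behind it; z points along the fingers, y is the line along which they close (so a half turn about z gives the same grasp; the last joint's range is limited). The gripper opens to 85 mm and grips with 20 to 120 N. Pads are 22 mm wide; open, the fingers measure 114 mm over their backs; the gripper's body (76 mm by 85 mm) begins 54 mm behind the grasp point. The pads swing forward as they close: fully open they stand 13 mm farther back than shut.
Start: joints at [1.595, 0.255, 0.108, 0, -1.424, -0.285], TCP at [141.792, 531.402, 231.283] pointing down, gripper open.
Joint ranges: [-2.95, 2.95], [-1.21, 1.97], [-1.09, 1.5], [-2.87, 1.71], [-2.94, -0.07], [-3.05, 3.05]. Speed limits (rad/s): [2.57, 2.57, 3.14, 3.14, 3.14, 3.14].

### API

Orientations are given as a rotation vector (axis times angle).
In Python, from workcell import status, grab_frame, manip gives the robot as it stands. The module is installed in compiled form; this text tells all that it offers.
- The arm moves only by the tool jog_arm, never from a script. Its argument "increments" is one flat list of numbers, 7 for each row, row after row: the closure, from 0 (fully open) to 1 (shut), then the shift along the tool's x, y, z in mm, then the turn, a rotation vector about the tool's x, y, z in units of 6 degrees (1.0 is 6 degrees). A call has exactly 10 rows; each row is the pose to reach, as a shift and turn from the pose commanded when the call began, along the tool's axes at that moment; what a row does not reach only later rows make up. A row lasts 1/10 s, in which the tool goes at most 50 mm and 8.59 degrees, less where a joint would pass 70% of its speed; a pose out of reach is approached as far as the arm can. A call with a gripper value outside its range is refused whole. The fingers move at their own pace and stop on an object; the grip force is fixed at half the most. Time passes only in rows, so rows that repeat a pose let the fingers close, or fill a call up. It gives the time, the measured TCP pose, the force, the opening and the grip force at its end, in the units of the state.
- status.read_state(): the state, without advancing time (a new reading comes with each control period).
- grab_frame(name): name is "side" or "top" or "wrist"; returns a dict with "frame" (384x512x3 uint8, blue, green, red), "fx", "fy", "cx", "cy" (pixels), "k1" (the pictures are not rectified: a ray, as slopes to the right and down, at radius r is drawn at 1 + k1 r^2 times it, then the intrinsics apply), "extrinsics" (4x4, takes a point from camera to world coordinates). Camera axes: x right, y down, z forward; pixel columns grow to the right and rows downward; lengths in mm; the calibration is good to about 2 mm. A picture is of the moment at which its call begins. There is no depth.
- manip.finish_job(): hands the job in; it is judged then, once.
The state is a dict: "time": time; "q": joint angles; "dq": joint speeds; "tau": joint torques, N m; "tcp_pos": TCP position; "eef_rot": TCP orientation; "force": force on the tool from outside, world axes, zero at the start; "torque": the same for the moment, N m; "grip_width": finger opening in mm; "gripper_force": force on a finger pad.
Only numpy, scipy, OpenCV 4.12 (cv2) and the standard library are available. Lean on these libraries where they do the work, as an engineer would, in place of code of your own. Each camera call takes 0.05 s, during which the arm holds its last target. There are 200 camera calls.

## Working session

There is one attempt and no reset: what is moved stays moved. The work goes in short steps, Python scripts to look and compute and a tool call to move; the robot and the scene stay as the last step left them, time stands still between calls to the robot, and variables do not carry over. Pictures are saved under pics/ and viewed, at most 10 in all, crops included, and the job is handed in when it is done.

Besides the shell and the picture viewer there is one more tool, called as name(argument=value, ...) on one line, values as JSON. jog_arm: Moves the arm, as the interface text tells. Its arguments: {"type":"object","properties":{"increments":{"type":"array"}},"required":["increments"]}

```bash
mkdir -p pics; cat > h.py <<'E'
import numpy as np, cv2
from scipy.spatial.transform import Rotation as R
from workcell import status, grab_frame, manip
def ray(c,u,v):
    K=np.array([[c['fx'],0,c['cx']],[0,c['fy'],c['cy']],[0,0,1]],float)
    p=cv2.undistortPoints(np.array([[[u,v]]],float),K,np.array([c['k1'],0,0,0,0.]))[0,0]
    E=np.array(c['extrinsics']); d=E[:3,:3]@np.array([p[0],p[1],1]); return E[:3,3],d/np.linalg.norm(d)
def onz(c,u,v,z):
    o,d=ray(c,u,v); return o+d*(z-o[2])/d[2]
def tri(*obs):
    A=np.zeros((3,3));b=np.zeros(3);L=[]
    for c,u,v in obs:
        o,d=ray(c,u,v);P=np.eye(3)-np.outer(d,d);A+=P;b+=P@o;L.append((o,P))
    x=np.linalg.solve(A,b); return x,[round(float(np.linalg.norm(P@(x-o))),1) for o,P in L]
E
python3 - <<'E'
from h import *
s=status.read_state();print(s['tcp_pos'],s['eef_rot'],s['force'],s['grip_width'],s['time'])
import pickle
for n in ('side','top','wrist'):
    c=grab_frame(n);cv2.imwrite(f'pics/{n}0.png',c['frame']);pickle.dump(c,open(n+'0.pkl','wb'))
    print(n,np.round(c['extrinsics'],3).tolist(),c['fx'],c['k1'])
a=np.hstack([cv2.imread('pics/side0.png'),cv2.imread('pics/top0.png')]);
E
```

```text
[141.63550893 530.92775112 230.39563477] [ 3.11300779e+00 -4.08403795e-01 -2.59422538e-04] [-0.57723226 -0.43003831  0.18543177] 85.6444409196575 0.0
side [[-0.818, -0.378, 0.433, 110.3], [-0.575, 0.533, -0.62, 535.7], [0.004, -0.757, -0.654, 759.286], [0.0, 0.0, 0.0, 1.0]] 379.0316127232672 0.02556748081161269
top [[-0.015, -0.991, 0.137, 369.309], [-1.0, 0.018, 0.023, -95.471], [-0.026, -0.136, -0.99, 1199.876], [0.0, 0.0, 0.0, 1.0]] 405.13005368862827 -0.05534607828285053
wrist [[-0.259, -0.923, -0.285, 213.692], [-0.966, 0.248, 0.074, 512.37], [0.002, 0.294, -0.956, 374.098], [0.0, 0.0, 0.0, 1.0]] 309.31025561597903 -0.02327097645600925
```

View pics/side0.png

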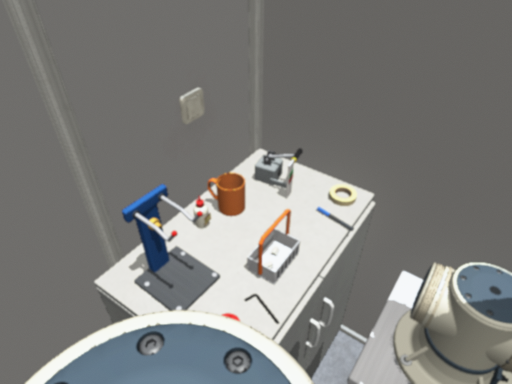

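View pics/top0.png

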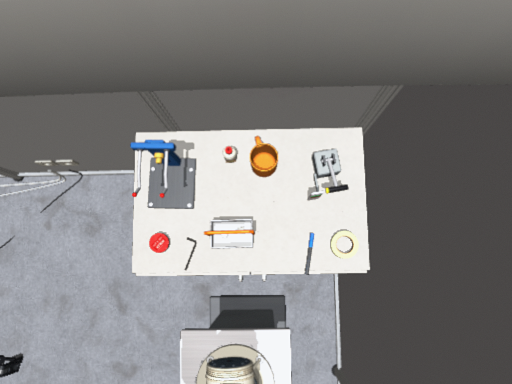

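Side view: stand at left with red tips near (174,233) and (193,214), handle bar (261,240)–(290,212), lever near (297,155). Top view: tips (135,194) and (163,195), handle bar (207–254,232), lever grip yellow (324,190) to black (348,187).

```bash
python3 - <<'E'
from h import *
import pickle
for n in ('side','top'):
    c=pickle.load(open(n+'0.pkl','rb'));f=c['frame'];h=cv2.cvtColor(f,cv2.COLOR_BGR2HSV)
    for nm,lo,hi in (('orange',(6,150,90),(16,255,255)),('red',(0,150,90),(5,255,255)),('red2',(174,150,90),(180,255,255)),('yellow',(20,130,110),(34,255,255)),('blue',(105,150,60),(125,255,255))):
        m=cv2.inRange(h,lo,hi);k,_,st,ce=cv2.connectedComponentsWithStats(m)
        for i in range(1,k):
            if st[i,4]>3: print(n,nm,st[i],ce[i].round(1))
s=pickle.load(open('side0.pkl','rb'))['frame'];t=pickle.load(open('top0.pkl','rb'))['frame']
r=lambda a,w,hh:cv2.resize(a,(w,hh),interpolation=cv2.INTER_CUBIC)
A=np.vstack([np.hstack([r(s[180:255,150:220],400,300) if 0 else r(s[185:260,130:230],400,300),r(s[200:280,240:310],350,300) if 0 else r(s[200:275,220:320],400,300)]),np.hstack([r(t[135:210,125:225],400,300),r(t[145:220,270:370],400,300)])])
cv2.imwrite('pics/z1.png',A)
E
```

```text
side orange [ 208  174   36   41 1025] [229.6 193. ]
side orange [259 210  31  64 199] [269.1 237.5]
side orange [287 225   1   8   8] [287.  228.5]
side red [197 199   6   8  36] [199.4 202.7]
side red [198 212   4   4  14] [199.3 213.5]
side red [172 232   4   4  14] [173.5 233.5]
side red [225 314  13   6  33] [231.3 315.9]
side yellow [293 157   4   4   9] [294.8 158.1]
side yellow [151 218  10   9  42] [155.8 221.5]
side blue [123 185  44  36 651] [145.2 204.2]
side blue [319 209  10   6  18] [323.5 211.6]
side blue [137 220  31  51 761] [153. 247.]
top orange [256 137   4   6  12] [257.  138.7]
top orange [250 144  28  32 456] [263.2 158.4]
top orange [208 231  20   1  20] [217.5 231. ]
top orange [243 230  11   4  23] [249.5 231. ]
top orange [204 232   9   3  13] [207.4 233.3]
top orange [215 233  14   1  14] [221.5 233. ]
top red [226 147   6   7  34] [228.4 149.8]
top red [132 193   5   4  13] [133.9 194.3]
top red [160 193   4   5  15] [161.5 194.9]
top red [150 233  19  19 256] [158.8 242.2]
top yellow [154 153  10  10  69] [158.3 156.9]
top yellow [261 155   2   2   4] [261.5 155.5]
top yellow [265 155   4   4   8] [266.4 156.5]
top yellow [326 188   3   5  15] [327. 190.]
top yellow [240 231   9   1   9] [244. 231.]
top yellow [208 232  25   1  25] [220. 232.]
top blue [131 140  44  13 349] [153.3 145.6]
top blue [169 154  11  11  73] [172.6 160.3]
top blue [309 233   5  14  29] [311.  238.5]
```

View pics/z1.png

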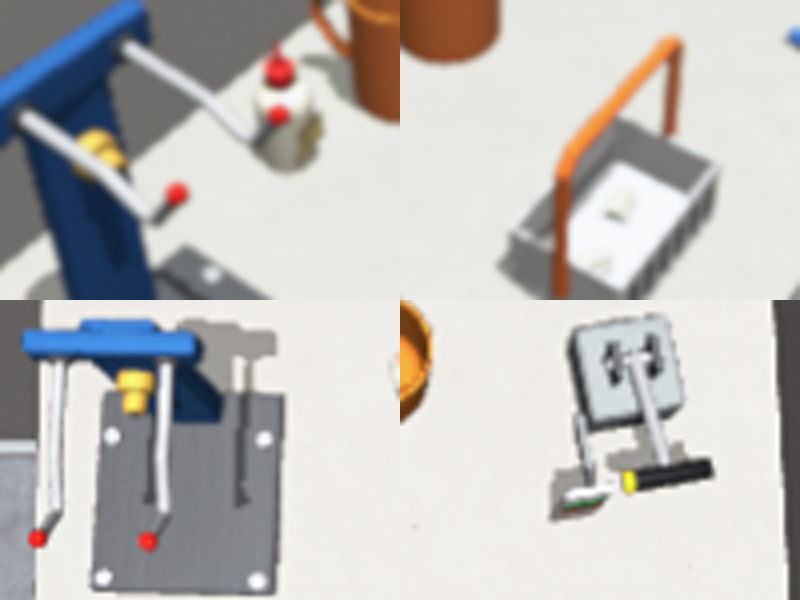

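```bash
python3 - <<'E'
from h import *
import pickle
S,T=[pickle.load(open(n+'0.pkl','rb')) for n in('side','top')]
def p(n,s,t): print(n,*[ (a.round(1) if isinstance(a,np.ndarray) else a) for a in tri((S,*s),(T,*t))])
p('tipL',(173.7,233.3),(134,194.4));p('tipR',(199.3,213.5),(161.6,194.9))
p('hL',(260.3,242.5),(205,232.8));p('hR',(287.6,210.1),(253.5,231.2))
p('yel',(294.8,158.1),(327.0,190))
for z in(135,):print(onz(T,205,232.8,z),onz(T,253.5,231.2,z))
print(onz(T,326.5,190.3,113),onz(T,347.5,186.4,113))
print('plate z12',[onz(T,125+a/4-.4,135+(b-300)/4-.4,12).round(1)[:2] for a,b in((111,436),(264,438),(102,577),(257,580))])
print('box top z60',[onz(T,270+(a-400)/4-.4,145+(b-300)/4-.4,60).round(1)[:2] for a,b in((568,330),(665,316),(685,408),(585,430))])
print('crossbar top z237',[onz(T,125+a/4-.4,135+(b-300)/4-.4,237).round(1)[:2] for a,b in((24,332),(199,334),(23,357),(198,357))])
E
```

```text
tipL [513.3 223.6 237.8] [0.1, 0.1]
tipR [510.6 155.6 237.2] [0.2, 0.2]
hL [423.3  66.5 126.6] [0.1, 0.1]
hR [427.8 -61.3 123.6] [2.3, 2.3]
yel [ 531.2 -262.5  119.4] [2.2, 2.2]
[422.8149226   65.18969257 135.        ] [425.04011963 -62.66376447 135.        ]
[ 533.34544968 -261.2200205   113.        ] [ 542.98704232 -318.52876104  113.        ]
plate z12 [array([624.7, 244.2]), array([620.7, 127.7]), array([517.6, 248.8]), array([513.3, 132.1])]
box top z60 [array([ 653.4, -230.9]), array([ 662.4, -301.1]), array([ 594.6, -312.4]), array([ 580. , -240.4])]
crossbar top z237 [array([643.4, 236.2]), array([639.3, 126.4]), array([627.5, 236.3]), array([624.8, 126.8])]
```

```bash
cat >> h.py <<'E'
def go(pos0,psi0,pos1,psi1):
    "tool-axis shift mm and z-turn in 6deg units, tool straight down, psi = world yaw of tool x"
    M=(R.from_euler('z',psi0)*R.from_euler('x',np.pi))
    return M.inv().apply(np.subtract(pos1,pos0)).round(2), round(-np.degrees(psi1-psi0)/6,3)
def now():
    s=status.read_state();r=R.from_rotvec(s['eef_rot']).as_matrix()
    print('t',round(s['time'],2),'tcp',s['tcp_pos'].round(1) if hasattr(s['tcp_pos'],'round') else s['tcp_pos'],'psi',round(float(np.arctan2(r[1,0],r[0,0])),4),'F',np.round(s['force'],1),'w',round(s['grip_width'],1),'gf',s['gripper_force'],'j',np.round(s['q'],2));return s
E
python3 -c "
from h import *
print(go([141.8,531.4,231.3],-.2609,[425,1.5,231.3],.025-np.pi/2))"
```

```text
(array([410.3 , 438.92,   0.  ]), np.float64(12.27))
```

jog_arm(increments=[0,25,25,0,0,0,0.6,0,55,55,0,0,0,1.5,0,85,90,0,0,0,2.5,0,115,122,0,0,0,3.5,0,145,155,0,0,0,4.4,0,175,187,0,0,0,5.3,0,205,219,0,0,0,6.2,0,235,251,0,0,0,7.1,0,265,284,0,0,0,8.0,0,290,310,0,0,0,8.8])

```text
time: 1.15
tcp_pos: [342.3, 155.0, 231.3]
eef_rot: [-2.605, 1.756, 0.0]
force: [1.1, 0.5, 0.6]
grip_width: 85.4
gripper_force: 0.0
```

```bash
python3 -c "
from h import *
p=-.2609-np.radians(6*8.8);M=R.from_euler('z',-.2609)*R.from_euler('x',np.pi);c=np.array([141.8,531.4,231.3])+M.apply([290,310,0]);print(c,p)
now();print(go(c,p,[425,1.5,231.3],.025-np.pi/2))"
```

```text
[342.02132056 157.08539597 231.3       ] -1.182433845053006
t 1.15 tcp [342.3 155.  231.3] psi -1.1864 F [1.1 0.5 0.6] w 85.4 gf 0.0 j [ 0.85 -0.1  -0.28 -0.   -1.39 -0.46]
(array([175.42, -17.88,   0.  ]), np.float64(3.47))
```

jog_arm(increments=[0,30,-3,0,0,0,0.6,0,60,-6,0,0,0,1.2,0,90,-9,0,0,0,1.8,0,120,-12,0,0,0,2.4,0,145,-15,0,0,0,3.0,0,165,-17,0,0,0,3.4,0,175.4,-17.9,0,0,0,3.47,0,175.4,-17.9,0,0,0,3.47,0,175.4,-17.9,0,0,0,3.47,0,175.4,-17.9,0,0,0,3.47])

```text
time: 2.15
tcp_pos: [424.8, 2.2, 231.3]
eef_rot: [-2.25, 2.192, 0.0]
force: [0.1, 0.4, -0.2]
grip_width: 85.1
gripper_force: 0.0
```

```bash
cat > look.py <<'E'
from h import *
import sys,pickle
c=grab_frame('wrist');now();pickle.dump(c,open(sys.argv[1]+'.pkl','wb'));cv2.imwrite('pics/'+sys.argv[1]+'.png',c['frame'])
h=cv2.cvtColor(c['frame'],cv2.COLOR_BGR2HSV);m=cv2.inRange(h,(4,130,70),(18,255,255))
k,_,st,ce=cv2.connectedComponentsWithStats(m)
for i in range(1,k):
    if st[i,4]>60:print(st[i],ce[i].round(1),cv2.minAreaRect(cv2.findNonZero((_==i).astype('uint8'))))
E
python3 look.py w1
```

```text
t 2.2 tcp [424.8   2.2 231.4] psi -1.5442 F [-0.4 -1.   0. ] w 85.3 gf 0.0 j [ 0.38  0.   -0.19 -0.   -1.38 -0.35]
[   0   14  103  102 4540] [40.4 71.8] ((51.0, 64.5), (102.0, 101.0), 0.0)
[ 246  109   13  150 1660] [252.1 183.9] ((251.99996948242188, 183.49998474121094), (148.99996948242188, 11.999998092651367), 90.0)
```

View pics/w1.png

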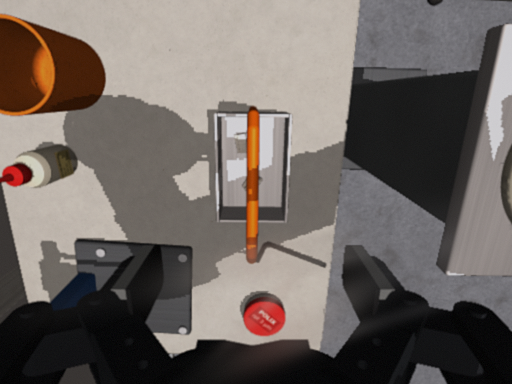

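The wrist picture shows the handle as a vertical orange line at u≈252, v 109–262, nuts inside the basket, stand base lower left, red tin at (264,315).

```bash
python3 - <<'E'
from h import *
import pickle
c=pickle.load(open('w1.pkl','rb'));T=pickle.load(open('top0.pkl','rb'));S=pickle.load(open('side0.pkl','rb'))
h=cv2.cvtColor(c['frame'],cv2.COLOR_BGR2HSV);m=cv2.inRange(h,(4,130,70),(18,255,255));m[:,:200]=0
for v in (112,125,140,160,180,200,220,235,250):
    u=np.nonzero(m[v])[0];w=onz(c,u.mean(),v,135);print(v,u.min(),u.max(),w.round(1))
print(tri((S,287.6,210.1),(T,253.5,231.2),(c,253,109)),tri((S,287.6,210.1),(c,253,109)))
print('tin',onz(c,264,315,22))
for uv in((217,113),(290,114),(287,221),(217,220)):print(onz(c,*uv,50).round(1))
print(onz(c,76,240,12),onz(c,191,244,12),onz(c,191,333,12))
E
```

```text
112 248 258 [425.3 -60.7 135. ]
125 248 258 [425.  -51.1 135. ]
140 247 258 [425.3 -39.6 135. ]
160 247 258 [424.7 -24.  135. ]
180 247 257 [424.7  -7.6 135. ]
200 247 257 [424.3   9.3 135. ]
220 246 257 [424.3  27.  135. ]
235 246 257 [423.9  40.7 135. ]
250 247 255 [424.   54.9 135. ]
(array([426.91459154, -61.67091141, 123.78039616]), [3.2, 1.4, 1.8]) (array([427.53327155, -61.30879144, 123.9469097 ]), [2.5, 2.5])
tin [402.80208965 213.36410041  22.        ]
[461.7 -54.7  50. ]
[387.1 -55.6  50. ]
[383.3  62.4  50. ]
[462.6  63.1  50. ]
[650.82316171 111.8991267   12.        ] [500.90675155 113.41190566  12.        ] [505.96027876 255.38924413  12.        ]
```

```bash
python3 -c "
from h import *
print(go([425,1.5,231.3],-1.5458,[424.6,2,116],-1.5588))"
```

```text
(array([ -0.51,   0.39, 115.3 ]), np.float64(0.124))
```

jog_arm(increments=[0,0,0.4,10,0,0,0.1,0,-0.5,0.4,25,0,0,0.1,0,-0.5,0.4,40,0,0,0.1,0,-0.5,0.4,55,0,0,0.1,0,-0.5,0.4,70,0,0,0.1,0,-0.5,0.4,85,0,0,0.1,0,-0.5,0.4,100,0,0,0.1,0,-0.5,0.4,110,0,0,0.1,0,-0.5,0.4,115,0,0,0.1,0,-0.5,0.4,115,0,0,0.1])

```text
time: 3.2
tcp_pos: [424.3, 2.0, 115.7]
eef_rot: [2.237, -2.204, -0.001]
force: [0.2, 0.4, 0.4]
grip_width: 85.5
gripper_force: 0.0
```

jog_arm(increments=[0.4,0,0,0,0,0,0,0.5,0,0,0,0,0,0,0.6,0,0,0,0,0,0,0.7,0,0,0,0,0,0,0.8,0,0,0,0,0,0,0.9,0,0,0,0,0,0,1,0,0,0,0,0,0,1,0,0,0,0,0,0,1,0,0,0,0,0,0,1,0,0,0,0,0,0])

```text
time: 4.2
tcp_pos: [425.0, 2.1, 116.5]
eef_rot: [-2.237, 2.205, -0.001]
force: [1.7, -0.5, 1.9]
grip_width: 7.9
gripper_force: 58.6
```

```bash
python3 look.py w2
```

```text
t 4.25 tcp [425.    2.1 116.5] psi -1.5561 F [ 1.3 -0.3  0.6] w 7.9 gf 58.61219644546509 j [ 0.38  0.08 -0.41  0.   -1.08 -0.36]
[  0  37  36  56 572] [13.6 67.1] ((11.289806365966797, 63.614646911621094), (55.62665939331055, 32.641754150390625), 61.38954162597656)
[ 241  112   24  234 4620] [252.5 229.3] ((252.5, 228.5), (233.0, 23.0), 90.0)
```

jog_arm(increments=[1,0,0,-3,0,0,0,1,0,0,-10,0,0,0,1,0,0,-22,0,0,0,1,0,0,-40,0,0,0,1,0,0,-62,0,0,0,1,0,0,-85,0,0,0,1,0,0,-107,0,0,0,1,0,0,-128,0,0,0,1,0,0,-143,0,0,0,1,0,0,-150,0,0,0])

```text
time: 5.25
tcp_pos: [424.7, 2.1, 267.6]
eef_rot: [-2.237, 2.204, -0.001]
force: [0.6, 0.3, -4.8]
grip_width: 7.6
gripper_force: 58.5
```

```bash
python3 look.py w3; python3 -c "
from h import *
a=[424.6,2,266.3];p=-1.5563
print(go(a,p,[465,189,266.3],-.037-np.pi/2))"
```

```text
t 5.3 tcp [424.9   2.1 267.9] psi -1.5561 F [ 0.3 -0.  -2.3] w 8.1 gf 58.52812349796295 j [ 0.38 -0.01 -0.1   0.   -1.47 -0.36]
[   0   27  118   89 7457] [51.8 71.6] ((58.5, 71.0), (88.0, 117.0), 90.0)
[ 241  111   24  235 4637] [252.4 228.2] ((252.49996948242188, 227.99998474121094), (233.99996948242188, 22.999996185302734), 90.0)
(array([-186.39,  -43.11,   -0.  ]), np.float64(0.492))
```

View pics/w3.png

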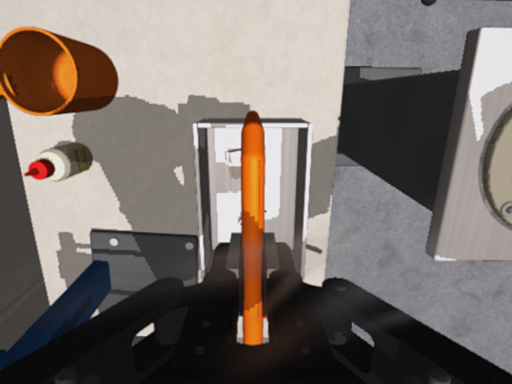

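Grip is good: handle clamped between the pads, basket level with both nuts inside.

jog_arm(increments=[1,-3,-1,0,0,0,0,1,-12,-3,2,0,0,0.05,1,-26,-6,4,0,0,0.1,1,-45,-10,8,0,0,0.15,1,-66,-15,12,0,0,0.2,1,-88,-20,16,0,0,0.25,1,-108,-25,20,0,0,0.3,1,-127,-29,23,0,0,0.35,1,-143,-33,26,0,0,0.4,1,-156,-36,27,0,0,0.45])

```text
time: 6.3
tcp_pos: [458.0, 159.8, 238.0]
eef_rot: [2.184, -2.256, -0.001]
force: [-0.5, 0.9, -3.6]
grip_width: 7.8
gripper_force: 58.5
```

jog_arm(increments=[1,-10,-2,0,0,0,0.04,1,-18,-4,0,0,0,0.04,1,-24,-5,0,0,0,0.04,1,-28,-6,0,0,0,0.04,1,-30,-7,0,0,0,0.04,1,-30,-7,0,0,0,0.04,1,-30,-7,0,0,0,0.04,1,-30,-7,0,0,0,0.04,1,-30,-7,0,0,0,0.04,1,-30,-7,0,0,0,0.04])

```text
time: 7.3
tcp_pos: [466.3, 188.2, 239.3]
eef_rot: [-2.18, 2.262, -0.0]
force: [-0.0, 0.8, -2.4]
grip_width: 7.8
gripper_force: 58.5
```

```bash
python3 - <<'E'
from h import *
import pickle
now()
for n in('side','top'):
    c=grab_frame(n);pickle.dump(c,open(n+'1.pkl','wb'))
s=pickle.load(open('side1.pkl','rb'))['frame'];t=pickle.load(open('top1.pkl','rb'))['frame']
w=grab_frame('wrist');pickle.dump(w,open('w4.pkl','wb'))
r=lambda a,w,h:cv2.resize(a,(w,h),interpolation=cv2.INTER_CUBIC)
cv2.imwrite('pics/z2.png',np.vstack([np.hstack([r(s[150:300,100:300],400,300),r(t[120:270,100:300],400,300)]),np.hstack([r(w['frame'],400,300),np.zeros((300,400,3),np.uint8)])]))
E
```

```text
t 7.3 tcp [466.3 188.2 239.3] psi -1.6077 F [-0.   0.8 -2.4] w 7.8 gf 58.51267397403717 j [ 0.7   0.16  0.01 -0.   -1.42 -0.73]
```

View pics/z2.png

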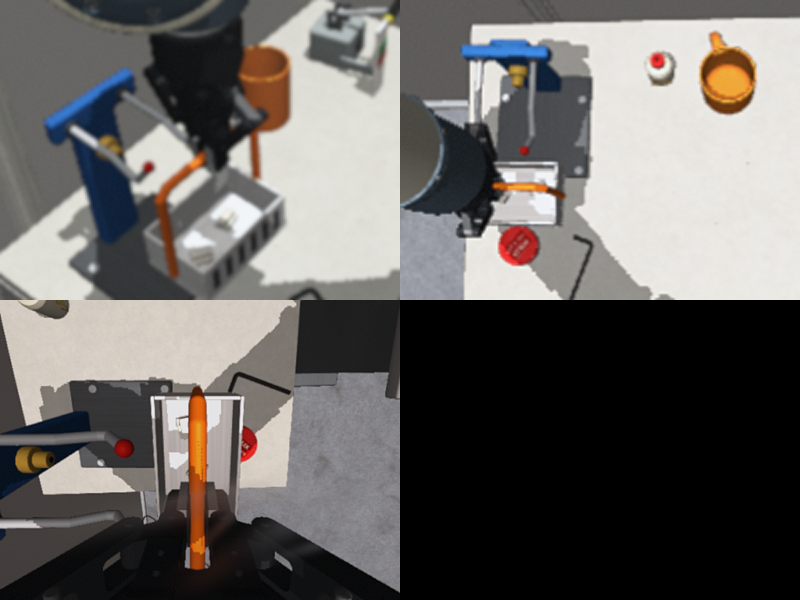

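The wrist view shows the bar level, nuts inside, and the red tip of the right prong at about (159,190) full-frame; the basket is in front of the tips.

```bash
python3 - <<'E'
from h import *
import pickle
c=pickle.load(open('w4.pkl','rb'));T=pickle.load(open('top1.pkl','rb'));S=pickle.load(open('side0.pkl','rb'))
h=cv2.cvtColor(c['frame'],cv2.COLOR_BGR2HSV)
m=cv2.inRange(h,(0,150,80),(5,255,255));k,_,st,ce=cv2.connectedComponentsWithStats(m)
for i in range(1,k):
    if st[i,4]>20:print(st[i],ce[i].round(1),onz(c,*ce[i],238).round(1))
    if 100<ce[i][0]<200: print(tri((c,*ce[i]),(S,199.3,213.5)))
m=cv2.inRange(h,(4,130,70),(18,255,255));m[:,:200]=0
for v in(115,150,200,230,260,300): 
    u=np.nonzero(m[v])[0];print(v,onz(c,u.mean(),v,258).round(1))
a=[466.3,188.2,239.3];print(go(a,-1.608,[537,188.7,239.3],-.037-np.pi/2))
E
```

```text
[308 162  21  45 595] [317.6 184.1] [432.7 156.1 238. ]
[146 179  23  23 403] [157.1 190.1] [511.4 156.1 238. ]
(array([510.78721201, 155.90776197, 237.66642987]), [0.7, 0.7])
115 [463.4 121.  258. ]
150 [464.  134.8 258. ]
200 [464.6 156.3 258. ]
230 [465.1 170.2 258. ]
260 [465.9 185.  258. ]
300 [466.5 206.4 258. ]
(array([ -3.13, -70.63,  -0.  ]), np.float64(-0.002))
```

jog_arm(increments=[1,0,-3,0,0,0,0,1,0,-10,0,0,0,0,1,-1,-20,0,0,0,0,1,-1,-31,0,0,0,0,1,-2,-42,0,0,0,0,1,-2,-53,0,0,0,0,1,-3,-62,0,0,0,0,1,-3,-68,0,0,0,0,1,-3,-70.5,0,0,0,0,1,-3,-70.5,0,0,0,0])

```text
time: 8.45
tcp_pos: [537.1, 188.7, 239.1]
eef_rot: [2.18, -2.262, -0.0]
force: [0.1, 0.1, -3.1]
grip_width: 7.7
gripper_force: 58.5
```

jog_arm(increments=[1,0,0,3,0,0,0,1,0,0,8,0,0,0,1,0,0,14,0,0,0,1,0,0,20,0,0,0,1,0,0,25,0,0,0,1,0,0,30,0,0,0,1,0,0,34,0,0,0,1,0,0,36,0,0,0,1,0,0,38,0,0,0,1,0,0,38,0,0,0])

```text
time: 9.45
tcp_pos: [536.8, 188.7, 201.1]
eef_rot: [2.18, -2.262, -0.0]
force: [0.2, -0.4, -4.2]
grip_width: 7.6
gripper_force: 58.5
```

jog_arm(increments=[1,0,0,1,0,0,0,1,0,0,2,0,0,0,1,0,0,2,0,0,0,1,0,0,3,0,0,0,1,0,0,3,0,0,0,1,0,0,3,0,0,0,1,0,0,3,0,0,0,1,0,0,3,0,0,0,1,0,0,3,0,0,0,1,0,0,3,0,0,0])

```text
time: 10.45
tcp_pos: [536.9, 188.8, 198.3]
eef_rot: [-2.18, 2.262, -0.0]
force: [-0.4, -0.1, -2.9]
grip_width: 7.8
gripper_force: 58.5
```

jog_arm(increments=[1,0,0,0.5,0,0,0,1,0,0,1,0,0,0,1,0,0,1.5,0,0,0,1,0,0,2,0,0,0,1,0,0,2,0,0,0,1,0,0,2,0,0,0,1,0,0,2,0,0,0,1,0,0,2,0,0,0,1,0,0,2,0,0,0,1,0,0,2,0,0,0])

```text
time: 11.45
tcp_pos: [537.4, 188.8, 196.7]
eef_rot: [-2.18, 2.261, -0.001]
force: [3.6, 0.3, 1.2]
grip_width: 7.9
gripper_force: 59.0
```

jog_arm(increments=[0.85,0,0,0,0,0,0,0.8,0,0,0,0,0,0,0.75,0,0,0,0,0,0,0.7,0,0,0,0,0,0,0.6,0,0,0,0,0,0,0.5,0,0,0,0,0,0,0.4,0,0,0,0,0,0,0.3,0,0,0,0,0,0,0.2,0,0,0,0,0,0,0.1,0,0,0,0,0,0])

```text
time: 12.45
tcp_pos: [536.9, 188.7, 196.3]
eef_rot: [2.18, -2.262, -0.0]
force: [-0.7, 0.9, 0.1]
grip_width: 76.6
gripper_force: 0.0
```

```bash
python3 look.py w5
```

```text
t 12.5 tcp [536.9 188.7 196.3] psi -1.6075 F [ 0.   0.7 -0.7] w 76.4 gf 0.0 j [ 0.61  0.31  0.09  0.   -1.35 -0.65]
[ 239  111   24  235 4812] [250.1 229. ] ((250.5, 228.0), (234.0, 23.0), 90.0)
```

View pics/w5.png

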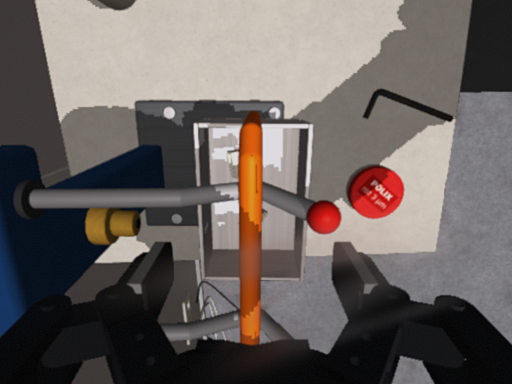

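The wrist view shows the bar released on both prongs, in the dip behind the red tip (324,217), basket level, fingers clear on both sides.

jog_arm(increments=[0,0,0,-3,0,0,0,0,0,0,-9,0,0,0,0,0,0,-18,0,0,0,0,0,0,-30,0,0,0,0,0,0,-44,0,0,0,0,0,0,-58,0,0,0,0,0,0,-72,0,0,0,0,0,0,-86,0,0,0,0,0,0,-96,0,0,0,0,0,0,-100,0,0,0])

```text
time: 13.5
tcp_pos: [537.3, 188.9, 298.1]
eef_rot: [-2.179, 2.26, -0.001]
force: [0.4, 0.2, -0.3]
grip_width: 85.3
gripper_force: 0.0
```

```bash
python3 -c "
from h import *
now();print(go([536.9,188.7,296.3],-1.6078,[530,-240,276],.16-np.pi/2))"
```

```text
t 13.5 tcp [537.3 188.9 298.1] psi -1.6075 F [ 0.4  0.2 -0.3] w 85.3 gf 0.0 j [ 0.61  0.29  0.32  0.   -1.6  -0.65]
(array([428.66,  -8.96,  20.3 ]), np.float64(-1.881))
```

jog_arm(increments=[0,10,0,0,0,0,0,0,40,-1,0,0,0,-0.2,0.3,80,-2,0,0,0,-0.4,1,125,-3,0,0,0,-0.6,1,170,-4,0,0,0,-0.8,1,215,-5,5,0,0,-1,1,260,-6,10,0,0,-1.2,1,305,-7,15,0,0,-1.4,1,350,-8,20,0,0,-1.6,1,390,-9,20,0,0,-1.8])

```text
time: 14.5
tcp_pos: [530.1, -203.7, 274.9]
eef_rot: [2.383, -2.046, -0.004]
force: [0.9, 0.1, -0.1]
grip_width: -0.2
gripper_force: 0.0
```

```bash
python3 -c "
from h import *
p=-1.6078;M=R.from_euler('z',p)*R.from_euler('x',np.pi);c=np.array([536.9,188.7,296.3])+M.apply([390,-9,20]);p2=p+np.radians(6*1.8);print(c,p2)
now();print(go(c,p2,[538,-289.5,225],.164-np.pi/2))"
```

```text
[ 531.46569963 -201.36597952  276.3       ] -1.4193044407846123
t 14.5 tcp [ 530.1 -203.7  274.9] psi -1.4189 F [ 0.9  0.1 -0.1] w -0.2 gf 0.0 j [-0.09  0.29  0.26 -0.   -1.55  0.24]
(array([88.11,  6.84, 51.3 ]), np.float64(-0.119))
```

jog_arm(increments=[1,20,1.5,10,0,0,0,1,40,3,20,0,0,0,1,60,4.5,32,0,0,-0.1,1,77,6,43,0,0,-0.1,1,85,6.6,49,0,0,-0.1,1,88,6.8,51,0,0,-0.1,1,88,6.8,51,0,0,-0.1,1,88,6.8,51,0,0,-0.1,1,88,6.8,51,0,0,-0.1,1,88,6.8,51,0,0,-0.1])

```text
time: 15.5
tcp_pos: [538.4, -288.9, 225.9]
eef_rot: [-2.395, 2.033, -0.001]
force: [-0.2, 0.0, -0.3]
grip_width: -0.3
gripper_force: 0.0
```

```bash
python3 look.py w6; python3 - <<'E'
from h import *
import pickle
for n in('side','top'):
    c=grab_frame(n);pickle.dump(c,open(n+'2.pkl','wb'))
s=pickle.load(open('side2.pkl','rb'))['frame'];t=pickle.load(open('top2.pkl','rb'))['frame'];w=pickle.load(open('w6.pkl','rb'))['frame']
r=lambda a,w,h:cv2.resize(a,(w,h),interpolation=cv2.INTER_CUBIC)
cv2.imwrite('pics/z3.png',np.vstack([np.hstack([r(s[160:310,100:300],400,300),r(t[120:270,100:300],400,300)]),np.hstack([r(w,400,300),r(s[120:220,230:363],400,300)])]))
E
```

```text
t 15.55 tcp [ 538.4 -288.9  225.8] psi -1.4079 F [-0.1  0.2 -0.1] w -0.1 gf 0.0 j [-0.24  0.38  0.27 -0.   -1.46  0.4 ]
[ 97 300  23  17 112] [107.9 308.4] ((108.30767822265625, 308.4615173339844), (4.992301940917969, 27.180309295654297), 56.3099365234375)
```

View pics/z3.png

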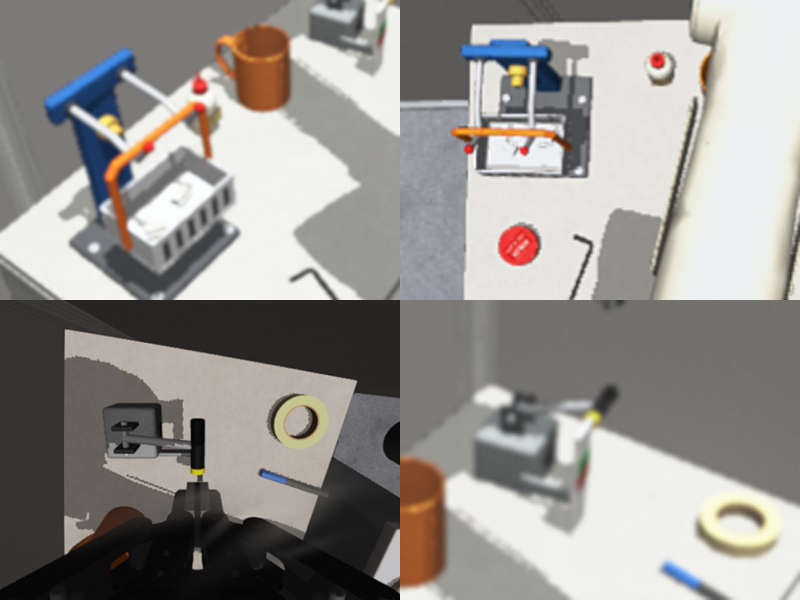

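The basket hangs still on both prongs with nuts inside; the wrist view shows the lever grip at u≈253, v≈152 (black end) to 224 (yellow end).

```bash
python3 - <<'E'
from h import *
import pickle
c=pickle.load(open('w6.pkl','rb'));T=pickle.load(open('top0.pkl','rb'));S=pickle.load(open('side0.pkl','rb'))
f=c['frame'];g=cv2.cvtColor(f,cv2.COLOR_BGR2HSV)
dark=(g[:,:,2]<60).astype('uint8');dark[:140]=0;dark[215:]=0;dark[:,:235]=0;dark[:,275:]=0
for v in(155,165,175,185,195,205):
    u=np.nonzero(dark[v])[0];print(v,u.min(),u.max(),onz(c,u.mean(),v,113).round(1))
y=cv2.inRange(g,(20,100,80),(36,255,255));k,_,st,ce=cv2.connectedComponentsWithStats(y)
for i in range(1,k):
    if st[i,4]>20:
        print(st[i],ce[i].round(1),onz(c,*ce[i],113).round(1))
        if 235<ce[i][0]<275: print(tri((c,*ce[i]),(T,327,190)),tri((c,*ce[i]),(T,327,190),(S,294.8,158.1)))
print(onz(c,253,152,113),onz(c,253,225,113))
E
```

```text
155 244 261 [ 542.3 -315.6  113. ]
165 245 261 [ 540.5 -307.3  113. ]
175 245 261 [ 539.  -298.7  113. ]
185 244 261 [ 538.  -289.8  113. ]
195 235 261 [ 540.4 -280.3  113. ]
205 244 260 [ 535.5 -271.7  113. ]
[244 215  18  10 131] [252.6 219.4] [ 532.8 -258.3  113. ]
(array([ 533.13616928, -261.40651613,  120.47836893]), [0.1, 0.1]) (array([ 531.79178757, -261.93030316,  119.81541777]), [1.6, 1.4, 3.0])
[ 542.24846403 -318.21181028  113.        ] [ 531.55930273 -253.03178965  113.        ]
```

```bash
python3 -c "
from h import *
p=-1.4193;M=R.from_euler('z',p)*R.from_euler('x',np.pi);c=np.array([531.47,-201.37,276.3])+M.apply([88,6.8,51]);print(c)
print(go(c,-1.4088,[535,-288.3,93],-1.4088))"
```

```text
[ 538.02862379 -289.38831885  225.3       ]
(array([ -1.56,   2.81, 132.3 ]), np.float64(-0.0))
```

jog_arm(increments=[1,-0.5,1,10,0,0,0,1,-1,2,25,0,0,0,1,-1.5,2.8,42,0,0,0,1,-1.5,2.8,58,0,0,0,1,-1.5,2.8,72,0,0,0,1,-1.5,2.8,84,0,0,0,1,-1.5,2.8,92,0,0,0,1,-1.5,2.8,96,0,0,0,1,-1.5,2.8,98,0,0,0,1,-1.5,2.8,98,0,0,0])

```text
time: 16.65
tcp_pos: [535.3, -288.5, 127.5]
eef_rot: [-2.394, 2.034, -0.001]
force: [-0.2, 0.4, -0.2]
grip_width: 0.3
gripper_force: 0.0
```

jog_arm(increments=[1,0,0,3,0,0,0,1,0,0,7,0,0,0,1,0,0,12,0,0,0,1,0,0,17,0,0,0,1,0,0,22,0,0,0,1,0,0,26,0,0,0,1,0,0,29,0,0,0,1,0,0,31,0,0,0,1,0,0,32,0,0,0,1,0,0,32,0,0,0])

```text
time: 17.65
tcp_pos: [534.1, -288.8, 95.4]
eef_rot: [2.393, -2.033, -0.002]
force: [-4.8, -0.7, 5.9]
grip_width: 0.2
gripper_force: 3.2
```

```bash
python3 - <<'E'
from h import *
import pickle
now();C={n:grab_frame(n) for n in('side','top','wrist')};pickle.dump(C,open('C3.pkl','wb'))
r=lambda a,w,h:cv2.resize(a,(w,h),interpolation=cv2.INTER_CUBIC)
s,t,w=[C[n]['frame'] for n in('side','top','wrist')]
cv2.imwrite('pics/z4.png',np.vstack([np.hstack([r(s[160:310,100:300],400,300),r(t[145:220,270:370],400,300)]),np.hstack([r(w,400,300),r(s[130:205,250:350],400,300)])]))
E
```

```text
t 17.65 tcp [ 534.1 -288.8   95.4] psi -1.4086 F [-4.8 -0.7  5.9] w 0.2 gf 3.207066049799323 j [-0.24  0.44  0.02  0.   -1.16  0.4 ]
```

View pics/z4.png

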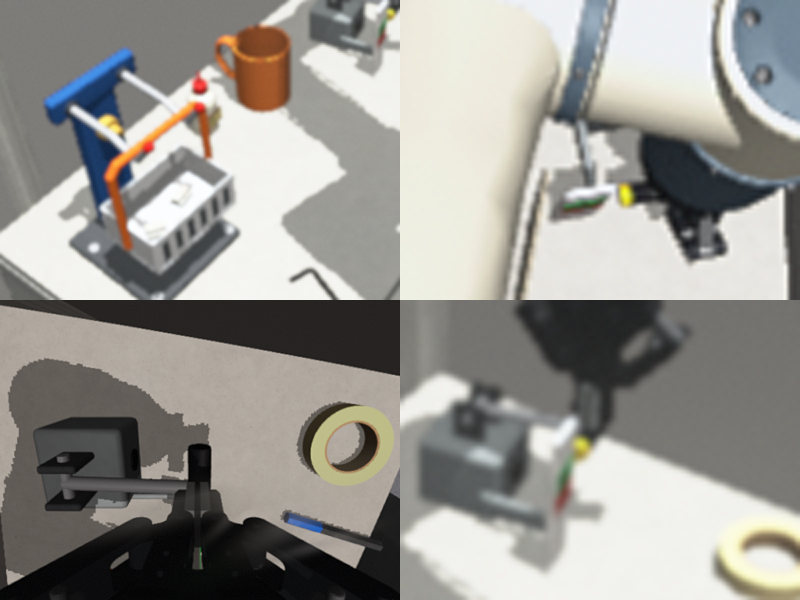

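The lever is part-pressed by the closed fingers; yellow end at about (295,167) in side and (326.5,193.5) in top; basket still hangs well.

```bash
python3 - <<'E'
from h import *
import pickle
C=pickle.load(open('C3.pkl','rb'));T=pickle.load(open('top0.pkl','rb'));S=pickle.load(open('side0.pkl','rb'))
def yc(c,box):
    h=cv2.cvtColor(c['frame'],cv2.COLOR_BGR2HSV);m=cv2.inRange(h,(20,120,100),(36,255,255));x0,y0,x1,y1=box
    M=np.zeros_like(m);M[y0:y1,x0:x1]=m[y0:y1,x0:x1];p=cv2.findNonZero(M)[:,0];return p.mean(0)
for s,t in((S,T),(C['side'],C['top'])):
    a,b=yc(s,(285,145,305,180)),yc(t,(318,183,332,200));x,e=tri((s,*a),(t,*b));print(a,b,x.round(1),e)
now()
E
```

```text
[294.6 158.1] [327. 190.] [ 531.5 -262.4  119.3] [1.9, 1.9]
[294.91666667 166.16666667] [326. 193.] [ 528.  -263.4   91. ] [1.3, 1.3]
t 17.8 tcp [ 534.1 -288.9   95.5] psi -1.4086 F [-5.  -0.2  5.9] w -0.1 gf 3.207142192404717 j [-0.24  0.44  0.02  0.   -1.16  0.4 ]
```

jog_arm(increments=[1,0,0,0.5,0,0,0,1,0,0,1,0,0,0,1,0,0,1,0,0,0,1,0,0,1,0,0,0,1,0,0,1,0,0,0,1,0,0,1,0,0,0,1,0,0,1,0,0,0,1,0,0,1,0,0,0,1,0,0,1,0,0,0,1,0,0,1,0,0,0])

```text
time: 18.8
tcp_pos: [534.0, -288.9, 94.5]
eef_rot: [2.393, -2.033, -0.002]
force: [-5.8, -0.5, 6.4]
grip_width: -0.2
gripper_force: 3.3
```

```bash
python3 -c "
from h import *
now();print(manip.finish_job())"
```

```text
t 18.8 tcp [ 534.  -288.9   94.5] psi -1.4086 F [-5.8 -0.5  6.4] w -0.2 gf 3.2820171676576138 j [-0.24  0.44  0.02  0.   -1.15  0.4 ]
the job is handed in; nothing more can be done
None
```

The basket hangs released on both prongs with both nuts inside. The lever is held near mid-band, with the grip bar measured about 84 to 87 mm up and about 6 N on it. The job was handed in at 18.8 s; no verdict came back.

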